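Refit the watering valve's winged handle

TASK

The watering valve with the square spindle has lost its handle. Take the winged handle with the square hub and square hole, fit it upright on that spindle and push it fully home, flush on the brass collar, with its two wings in line with the pipe. Leave the look-alike handle with the round hub where it lies.

Things in the scene. Friction and masses are not known exactly. Their poses are not given: they have to be found in the camera images.
- handle: Loose grey handle to fit (mm; 0.1-0.17 kg), flat on the bench: square hub 44 x 44, 34 high, with a 25 x 25 hole right through, parallel to its sides. Two wings stick out along x: 122 end to end, 14 wide, 9 to 25 above the underside. Origin: centre of the hub's underside; x along the wings, z up along the hole. Grip the hub's wingless flat sides, 44 apart across y. Same either way round.
- valve: Fixed bare valve (mm): pipe 190 long on a plate 60 wide. In the middle a round brass collar 38 across, its flat top 75 above the bench; from it rises a steel square spindle, 20 x 20 up to height 99, tapering to 8 x 8 at its tip at 113. Its sides are parallel and square to the pipe. Origin: on the bench below the spindle's axis; x along the pipe, z up. A handle fully home rests on the collar.
- handle_round: Look-alike that stays where it is (mm): loose grey plastic handle with the same wings but a round hub 44 across, 34 high, with a round hole 14 across. Flat on the bench, 180 or more from the other handle. Origin: centre of the hub's underside; x along the wings, z up.
- valve_round: Second fixed bare valve (mm): same pipe, plate and collar, but a thin round stem 12 across, top at height 111. Origin: on the bench below the stem's axis; x along the pipe. Also about: chopsticks (7 thick) in the middle, spatula at the far edge, pot on a tray (115 high) far left, tool chest (175 high) far right. A load carried 170 above the bench clears all near these four things.
Mind the look-alikes: they are no part of the job. What is shaped like the handle but pink is not meant.

How it is judged:
By the outcome, as a careful person would: the job done as asked, in the order asked, and still so for the second after the job is handed in, with the robot touching nothing.
It also fails if it takes over 38 s, if anything falls off the work surface, if the arm or the gripper's body presses on something with over 40 N, if the wrist force passes 120 N, or if a joint passes its speed limit or range.

ROBOT

A 7-joint arm with a two-finger parallel gripper is mounted at the origin on the work surface. World frame = base frame: x ahead of the robot, y to its left, z up, the work surface at z = 0. Lengths are in m, angles in rad, forces in N, time in s.
With the tool pointing down it reaches from about 0.35 to 0.9 m from the base axis. Payload 8.1 kg.
Tool frame: the origin (TCP) lies midway between the tips of the shut fingers; the grasp point (between the pads) lies arm.grip_point_offset behind it (arm.grip_point_offset is the distance from the TCP to the grasp point, in m); y points along the fingers, z is the direction in which the jaws open and shut, and the axes are right-handed (so a half turn about y gives the same grasp; the last joint's range is limited). The gripper opens to 92 mm and grips with 3 to 60 N. Pads are 19 mm wide; open, the fingers measure 130 mm over their backs; the gripper's body (75 mm by 190 mm) begins 47 mm behind the grasp point.
Start: joints at [1.009, 0.434, 0.025, 1.573, -0.012, 1.134, -0.075], TCP at [0.277, -0.56, 0.227] pointing down, gripper open.
Joint ranges: [-2.62, 2.62], [-0.44, 2.09], [-1.27, 1.32], [0.08, 2.57], [-1.32, 4.46], [0.12, 2], [-2.74, 2.74]. Speed limits (rad/s): [2.22, 2.22, 3.01, 3.01, 3.14, 3.14, 3.14].

INTERFACE

Orientations are given as a rotation vector (axis times angle).
In Python, from cell import arm, get_image, camera_info gives the robot as it stands.
- The arm moves only by the tool carry_out, never from a script. Its argument "steps" is one flat list of numbers, 5 for each row, row after row: the opening, from 0 (shut) to 1 (fully open), then the shift along the world's x, y, z in units of 0.1 m (1.0 is 0.1 m), then the turn about the world's z in units of 45 degrees (1.0 is 45 degrees). In form: [hand, dx, dy, dz, spin, hand, dx, dy, dz, spin, ...]. A call has 1 to 12 rows; each row is the pose to reach, as a shift and turn from the pose commanded when the call began; what a row does not reach only later rows make up. A row lasts 1/10 s, in which the tool goes at most 50 mm and 8.59 degrees, less where a joint would pass 70% of its speed; a pose out of reach is approached as far as the arm can. A call with a number of a shift or a turn outside -1 to 1 is refused whole. A call with a gripper value outside its range is refused whole. The fingers move at their own pace and stop on an object; "grip_force" is the grip in N (left out, the last holds). Time passes only in rows, so rows that repeat a pose let the fingers close. It gives the time, the measured TCP pose, the force and the opening at its end, in the units of the state.
- arm.observe(): the state, without advancing time (a new reading comes with each control period).
- get_image(name): name is "side" or "top" or "wrist"; returns (picture, depth): 384x512x3 uint8, red, green, blue; 384x512 float32, m along the optical axis (not along the pixel's ray), 0 where there is no reading.
- camera_info(name): a dict with "fovy" (degrees; the focal length in pixels is half the picture's height over the tangent of half this angle, whatever the lens; pixels are square), "cx", "cy" (the principal point, pixels), "dist_coeffs" ([k1, k2, p1, p2, k3] as OpenCV has them; the pictures are not rectified), "R" (3x3) and "t" (3): a world point X has camera coordinates R X + t; the wrist camera has in their place "tool_from_camera" (4x4, takes a point from camera to tool coordinates, whose origin is the TCP and whose axes are the tool frame's). Camera axes: x right, y down, z forward; pixel columns grow to the right and rows downward; lengths in m; the calibration is good to about 2 mm. A picture is of the moment at which its call begins: read the wrist's pose just before it. camera_info takes no time and is no camera call.
- arm.sign_off(): hands the job in, once; it reports no verdict.
The state is a dict: "clock": time; "joints": joint angles; "dq": joint speeds; "joint_efforts": joint torques, N m; "position": TCP position; "ee_rot": TCP orientation; "force": force on the tool from outside, world axes, zero at the start; "ft_torque": the same for the moment, N m; "width": opening from 0.0 (shut) to 1.0 (fully open).
Only numpy, scipy, OpenCV 4.12 (cv2) and the standard library are available. Lean on these libraries where they do the work, as an engineer would, in place of code of your own. Each camera call takes 0.05 s, during which the arm holds its last target. There are 200 camera calls.

## Working session

There is one attempt and no reset: what is moved stays moved. The work goes in short steps, Python scripts to look and compute and a tool call to move; the robot and the scene stay as the last step left them, time stands still between calls to the robot, and variables do not carry over. Pictures are saved under pics/ and viewed, about 8 in all and at most 12, crops included, and the job is handed in when it is done.

Besides the shell and the picture viewer there is one more tool, called after "Emit:" by a JSON object that holds its "method" and its "body". carry_out: Moves the arm, as the interface text tells. Shifts and turns lie within -1 to 1; 1 stands for 0.1 m of shift or 45 degrees of turn. Its arguments: {"type":"object","properties":{"steps":{"type":"array","items":{"type":"number"}},"grip_force":{"type":"number"}},"required":["steps"]}

```bash
mkdir -p pics; ls
python3 - <<'E'
from cell import arm,get_image,camera_info
import cv2,numpy as np
print(arm.observe()); print(arm.grip_point_offset)
for n in ("top","side","wrist"):
    s=arm.observe();im,d=get_image(n); cv2.imwrite(f"pics/{n}0.png",im[...,::-1]); np.savez(f"pics/{n}0.npz",im=im,d=d,p=s["position"],r=s["ee_rot"]); print(n,camera_info(n))
E
```

```text
pics
{'clock': 0.0, 'joints': array([ 1.00941385,  0.43524137,  0.02495445,  1.57407282, -0.0116218 ,
        1.13399414, -0.07510284]), 'dq': array([ 0.00154954,  0.0005326 ,  0.0010772 , -0.00085215,  0.00136743,
       -0.0011857 , -0.00253752]), 'joint_efforts': array([-1.35902999e-03, -6.67856312e+01,  9.84846130e-01, -3.14460576e+01,
       -6.05831738e-02,  4.28399455e-02,  1.42158387e-04]), 'position': array([ 0.27652974, -0.55993875,  0.22594271]), 'ee_rot': array([-0.459624  ,  1.96817458, -1.96514704]), 'force': array([-0.56818125,  0.65184071, -0.37707798]), 'ft_torque': array([ 0.01067669, -0.00317087,  0.02946635]), 'width': 0.9977284235295599}
0.0188
top {'fovy': 48.76297479649187, 'cx': 262.38287680308525, 'cy': 193.68063064570785, 'dist_coeffs': array([-0.02909892,  0.        ,  0.        ,  0.        ,  0.        ]), 'R': array([[ 0.01202801, -0.99956897, -0.02678045],
       [-0.9916849 , -0.0084928 , -0.1284092 ],
       [ 0.12812641,  0.02810227, -0.99135961]]), 't': array([0.01406748, 0.5333228 , 0.70129348])}
side {'fovy': 44.988892022158524, 'cx': 252.49078560
[... 157 characters left out ...]
 0.01924125],
       [-0.06517079, -0.74813964, -0.66033313],
       [ 0.08281121,  0.65540245, -0.75072627]]), 't': array([-0.54585285,  0.05126836,  1.03256448])}
wrist {'fovy': 70.03320019249767, 'cx': 255.0940059914156, 'cy': 191.76027637223922, 'dist_coeffs': array([-0.03536967,  0.        ,  0.        ,  0.        ,  0.        ]), 'tool_from_camera': array([[ 3.06367767e-04,  9.50964941e-01,  3.09298539e-01,
        -8.41777795e-02],
       [-6.82734494e-04, -3.09298282e-01,  9.50964829e-01,
        -1.58106232e-01],
       [ 9.99999720e-01, -5.02513752e-04,  5.54497545e-04,
        -1.72577924e-03],
       [ 0.00000000e+00,  0.00000000e+00,  0.00000000e+00,
         1.00000000e+00]])}
```

View pics/top0.png

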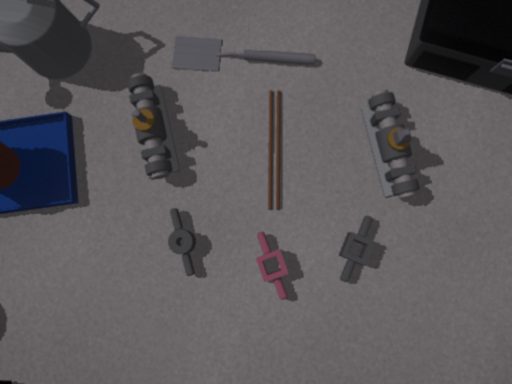

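View pics/side0.png

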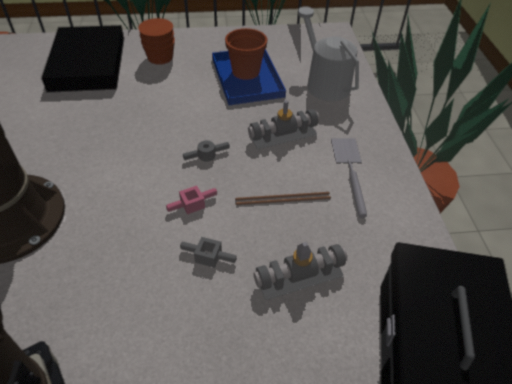

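The top view shows the grey square-hub handle near (358,250), and the square valve is probably near (398,140). The round handle is at (181,241), the round valve at (145,120), and the pink decoy at (272,265). The side view agrees: handle at (208,250), valve at (302,262).

```bash
cat > h.py <<'E'
import cv2,numpy as np
from cell import arm,get_image,camera_info
from scipy.spatial.transform import Rotation as Ro
def cam(n,p=None,r=None):
    c=camera_info(n); f=192/np.tan(np.radians(c["fovy"])/2)
    K=np.array([[f,0,c["cx"]],[0,f,c["cy"]],[0,0,1]])
    if "R" in c: R=np.array(c["R"]).T; o=-R@np.array(c["t"])
    else:
        T=np.array(c["tool_from_camera"]); Rt=Ro.from_rotvec(r).as_matrix(); R=Rt@T[:3,:3]; o=Rt@T[:3,3]+p
    return K,np.array(c["dist_coeffs"]),R,o
def rays(C,uv):
    u=cv2.undistortPoints(np.float64(uv).reshape(-1,1,2),C[0],C[1])[:,0]
    return np.c_[u,np.ones(len(u))]@C[2].T
def plane(C,uv,z):
    d=rays(C,uv); return C[3]+d*((z-C[3][2])/d[:,2])[:,None]
def cloud(C,dep):
    v,u=np.mgrid[:384,:512]; d=rays(C,np.c_[u.ravel(),v.ravel()])
    X=C[3]+d*dep.ravel()[:,None]; X[dep.ravel()==0]=np.nan; return X.reshape(384,512,3)
def proj(C,X):
    rv=cv2.Rodrigues(C[2].T)[0]; return cv2.projectPoints(np.float64(X).reshape(-1,1,3),rv,-C[2].T@C[3],C[0],C[1])[0][:,0]
E
python3 - <<'E'
from h import *
out=[]
for n,b in (("top",[(335,210,50,75),(350,85,75,115)]),("side",[(175,230,70,45),(245,235,110,60)])):
    z=np.load(f"pics/{n}0.npz"); C=cam(n); X=cloud(C,z["d"])
    for i,(x,y,w,h) in enumerate(b):
        P=X[y:y+h,x:x+w].reshape(-1,3); P=P[np.isfinite(P[:,0])]
        print(n,i,"bench",np.median(P[P[:,2]<.012,2]))
        zl,zh=((.012,.05),(.02,.15))[i]; Q=P[(P[:,2]>zl)&(P[:,2]<zh)]
        r=cv2.minAreaRect(np.float32(Q[:,:2]*1000)); print(len(Q),r,Q.mean(0),Q.max(0))
        c=Q[:,:2]-Q[:,:2].mean(0); e=np.linalg.svd(c,full_matrices=False)[2][0]; print("pca deg",np.degrees(np.arctan2(e[1],e[0])))
        if i: 
            S=Q[Q[:,2]>.085]; print("spindle",len(S),S.mean(0),S.min(0),S.max(0))
        cr=cv2.resize(z["im"][y:y+h,x:x+w,::-1],None,fx=300/h,fy=300/h,interpolation=cv2.INTER_CUBIC)
        out.append(cv2.copyMakeBorder(cv2.convertScaleAbs(cr,alpha=1.8),0,0,0,max(0,400-cr.shape[1]))[:, :400])
cv2.imwrite("pics/crops.png",np.vstack([np.hstack(out[:2]),np.hstack(out[2:])]))
E
```

```text
top 0 bench 0.0006981160978426493
955 ((441.2873840332031, -144.23681640625), (44.57080841064453, 121.25597381591797), 67.90840148925781) [ 0.44091386 -0.14327508  0.02915062] [ 0.4987941  -0.11547434  0.03876868]
pca deg 157.7061939607813Traceback (most recent call last):
  File "<stdin>", line 14, in <module>
cv2.error: OpenCV(4.12.0) :-1: error: (-5:Bad argument) in function 'copyMakeBorder'
> Overload resolution failed:
>  - copyMakeBorder() missing required argument 'borderType' (pos 6)
>  - copyMakeBorder() missing required argument 'borderType' (pos 6)
```

Run:
```python
from h import *
out=[]
for n,b in (("top",[(335,210,50,75),(350,85,75,115)]),("side",[(175,230,70,45),(245,235,110,60)])):
    z=np.load(f"pics/{n}0.npz"); C=cam(n); X=cloud(C,z["d"])
    for i,(x,y,w,h) in enumerate(b):
        P=X[y:y+h,x:x+w].reshape(-1,3); P=P[np.isfinite(P[:,0])]
        print(n,i,"bench",np.median(P[P[:,2]<.012,2]))
        zl,zh=((.012,.05),(.02,.15))[i]; Q=P[(P[:,2]>zl)&(P[:,2]<zh)]
        r=cv2.minAreaRect(np.float32(Q[:,:2]*1000)); print(len(Q),r,Q.mean(0),Q.max(0))
        c=Q[:,:2]-Q[:,:2].mean(0); e=np.linalg.svd(c,full_matrices=False)[2][0]; print("pca deg",np.degrees(np.arctan2(e[1],e[0])))
        if i: 
            S=Q[Q[:,2]>.085]; print("spindle",len(S),S.mean(0),S.min(0),S.max(0))
        cr=cv2.convertScaleAbs(z["im"][y:y+h,x:x+w,::-1],alpha=1.8); s=min(300/h,400/w)
        cr=cv2.resize(cr,None,fx=s,fy=s,interpolation=cv2.INTER_CUBIC)
        o=np.zeros((300,400,3),np.uint8); o[:cr.shape[0],:cr.shape[1]]=cr[:300,:400]; out.append(o)
cv2.imwrite("pics/crops.png",np.vstack([np.hstack(out[:2]),np.hstack(out[2:])]))
```

```text
top 0 bench 0.0006981160978426493
955 ((441.2873840332031, -144.23681640625), (44.57080841064453, 121.25597381591797), 67.90840148925781) [ 0.44091386 -0.14327508  0.02915062] [ 0.4987941  -0.11547434  0.03876868]
pca deg 157.7061939607813
top 1 bench 0.0009554987003471127
2795 ((622.778076171875, -206.21873474121094), (189.25318908691406, 47.982200622558594), 14.065476417541504) [ 0.61860837 -0.20298915  0.05681172] [ 0.71644577 -0.1671852   0.11534102]
pca deg -166.3715055494295
spindle 214 [ 0.62119924 -0.20427461  0.10311868] [ 0.61179786 -0.21917367  0.08508246] [ 0.63449931 -0.19527615  0.11534102]
side 0 bench 7.102062419267474e-05
780 ((440.0722961425781, -144.9688720703125), (46.98095703125, 121.9083480834961), 66.3554458618164) [ 0.44071214 -0.1480222   0.026443  ] [ 0.49755126 -0.11724346  0.03740486]
pca deg -22.078697969739657
side 1 bench 0.00040553424724815157
2290 ((623.2880859375, -210.34439086914062), (191.9373016357422, 49.562034606933594), 13.312019348144531) [ 0.61857116 -0.21758417  0.05417045] [ 0.71840858 -0.16982967  0.11453307]
pca deg -167.27211049629634
spindle 163 [ 0.62040778 -0.21308602  0.10107238] [ 0.60998395 -0.2207351   0.08510693] [ 0.63384633 -0.20181145  0.11453307]
```

View pics/crops.png

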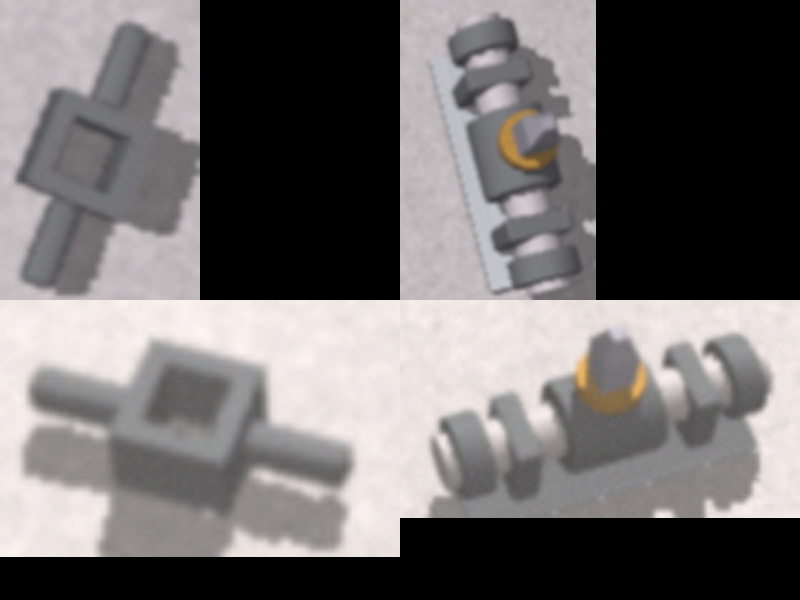

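The crops confirm a square hole in the handle and a square tapered spindle on the right-hand valve. In world coordinates the handle is about (0.4405, -0.1445) with wings at -22.2°. The valve is about (0.622, -0.207) at 13.6°.

Run:
```python
from h import *
s=arm.observe(); M=Ro.from_rotvec(s["ee_rot"]).as_matrix(); print(M.round(3))
y=np.degrees(np.arctan2(M[1,2],M[0,2])); print("jaw yaw",y, "turn to 67.8:",67.8-y,"or",-112.2-y, "place jaw 103.6/-76.4")
print((np.array([.4405,-.1445,.15])-s["position"])/.1)
```

```text
[[-0.897 -0.001  0.443]
 [-0.443  0.001 -0.897]
 [ 0.    -1.    -0.001]]
jaw yaw -63.71952457852102 turn to 67.8: 131.51952457852101 or -48.480475421478985 place jaw 103.6/-76.4
[ 1.63920716  4.15574249 -0.76156803]
```

Emit:
{"method": "carry_out", "body": {"steps": [1, 0.2, 0.5, 0, -0.15, 1, 0.4, 1, 0, -0.3, 1, 0.4, 1, 0, -0.3]}}

```text
clock: 0.45
position: [0.3201, -0.4545, 0.2265]
ee_rot: [-0.236, 2.105, -2.098]
force: [-0.5, 0.1, -0.4]
width: 1.003
```

Emit:
{"method": "carry_out", "body": {"steps": [1, 0.2, 0.5, 0, -0.15, 1, 0.4, 1, 0, -0.3, 1, 0.4, 1, 0, -0.3]}}

```text
clock: 0.75
position: [0.3595, -0.3547, 0.2267]
ee_rot: [-0.011, -2.22, 2.214]
force: [-0.4, -0.4, 0.1]
width: 0.999
```

Emit:
{"method": "carry_out", "body": {"steps": [1, 0.2, 0.5, 0, -0.15, 1, 0.4, 1, 0, -0.3, 1, 0.4, 1, 0, -0.3]}}

```text
clock: 1.05
position: [0.3989, -0.2553, 0.2268]
ee_rot: [-0.258, -2.093, 2.089]
force: [-0.5, 0.4, 0.9]
width: 0.999
```

Emit:
{"method": "carry_out", "body": {"steps": [1, 0.2, 0.5, 0, -0.1, 1, 0.44, 1, 0, -0.18, 1, 0.44, 1, 0, -0.18, 1, 0.44, 1, 0, -0.18, 1, 0.44, 1, 0, -0.18]}}

```text
clock: 1.55
position: [0.4403, -0.1619, 0.2266]
ee_rot: [-0.395, -2.007, 2.009]
force: [0.3, -0.6, -0.2]
width: 1.002
```

```bash
cat > look.py <<'E'
from h import *
import sys
k=sys.argv[1]
s=arm.observe(); M=Ro.from_rotvec(s["ee_rot"]).as_matrix()
print("t",s["clock"],"pos",s["position"].round(4),"tooly",M[:,1].round(3),"jaw",np.degrees(np.arctan2(M[1,2],M[0,2])).round(2),"F",s["force"].round(1),"w",s["width"],"q",s["joints"].round(2))
for n in sys.argv[2:]:
    s=arm.observe();im,d=get_image(n); cv2.imwrite(f"pics/{n}{k}.png",im[...,::-1]); np.savez(f"pics/{n}{k}.npz",im=im,d=d,p=s["position"],r=s["ee_rot"])
E
python3 look.py 1 wrist
```

```text
t 1.55 pos [ 0.4403 -0.1619  0.2266] tooly [-0.001 -0.001 -1.   ] jaw -112.29 F [ 0.3 -0.6 -0.2] w 1.0024058944433993 q [ 0.28  0.19 -0.05  1.93  0.01  1.02 -1.73]
```

View pics/wrist1.png

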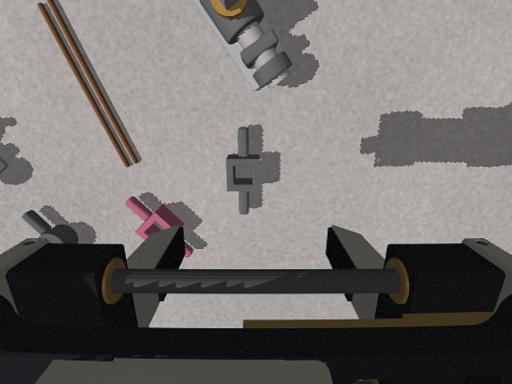

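The wrist view shows the handle at about (243,173), wings upright and so square to the jaws. The square valve is partly visible at top centre. Next I measure the handle from this view.

```bash
cat > meas.py <<'E'
from h import *
def handle(k,box):
    z=np.load(f"pics/wrist{k}.npz"); C=cam("wrist",z["p"],z["r"]); X=cloud(C,z["d"]); x,y,w,h=box
    P=X[y:y+h,x:x+w].reshape(-1,3); P=P[np.isfinite(P[:,0])]
    print("bench",np.median(P[P[:,2]<.01,2]))
    Q=P[(P[:,2]>.011)&(P[:,2]<.06)]; print(cv2.minAreaRect(np.float32(Q[:,:2]*1000)),Q[:,2].max())
    T=Q[Q[:,2]>.029]; r=cv2.minAreaRect(np.float32(T[:,:2]*1000)); print("hubtop",r)
    g=cv2.cvtColor(z["im"],cv2.COLOR_RGB2GRAY)
    W=Q[Q[:,2]<.029]; W=W[np.linalg.norm(W[:,:2]-np.array(r[0])/1000,axis=1)>.03]
    c=W[:,:2]-W[:,:2].mean(0); e=np.linalg.svd(c,full_matrices=False)[2][0]; print("wings",W.mean(0),np.degrees(np.arctan(e[1]/e[0])))
    return
if __name__=="__main__": handle(1,(200,110,90,115))
E
python3 meas.py
```

```text
bench -3.096975292846138e-05
((440.74298095703125, -143.58724975585938), (43.40793228149414, 119.64280700683594), 67.61972045898438) 0.03618718418080058
hubtop ((440.3480224609375, -143.401611328125), (43.27054214477539, 43.71929931640625), 67.86370849609375)
wings [ 0.44642704 -0.14646684  0.02407965] -22.6350546386226
```

Emit:
{"method": "carry_out", "body": {"steps": [1, 0, 0.18, -0.4, 0, 1, 0, 0.18, -0.8, 0, 1, 0, 0.18, -1, 0, 1, 0, 0.18, -1, 0, 1, 0, 0.18, -1, 0]}}

```text
clock: 2.1
position: [0.4406, -0.1438, 0.1271]
ee_rot: [-0.397, -2.006, 2.007]
force: [0.2, -0.6, 0.4]
width: 0.997
```

```bash
python3 look.py 2
```

```text
t 2.1 pos [ 0.4406 -0.1438  0.1271] tooly [-0. -0. -1.] jaw -112.42 F [ 0.2 -0.6  0.4] w 0.9973703592266563 q [ 0.25  0.3  -0.07  2.07  0.03  0.77 -1.79]
```

Aligned. I descend to TCP z≈0.007 and grip.

Emit:
{"method": "carry_out", "body": {"steps": [1, 0, 0, -0.4, 0, 1, 0, 0, -0.8, 0, 1, 0, 0, -0.95, 0, 1, 0, 0, -0.95, 0]}}

```text
clock: 2.5
position: [0.4404, -0.1431, 0.0313]
ee_rot: [-0.395, -2.007, 2.007]
force: [0.8, -0.4, 0.5]
width: 0.999
```

Emit:
{"method": "carry_out", "body": {"steps": [1, 0, 0, -0.15, 0, 1, 0, 0, -0.25, 0, 1, 0, 0, -0.25, 0, 0, 0, 0, -0.25, 0, 0, 0, 0, -0.25, 0, 0, 0, 0, -0.25, 0, 0, 0, 0, -0.25, 0, 0, 0, 0, -0.25, 0, 0, 0, 0, -0.25, 0, 0, 0, 0, -0.25, 0], "grip_force": 25}}

```text
clock: 3.5
position: [0.4407, -0.1425, 0.0068]
ee_rot: [-0.396, -2.008, 2.008]
force: [-0.3, -0.7, 1.6]
width: 0.478
```

Emit:
{"method": "carry_out", "body": {"steps": [0, 0, 0, 0, 0, 0, 0, 0, 0, 0, 0, 0, 0, 0.1, 0, 0, 0, 0, 0.5, 0, 0, 0, 0, 0.9, 0, 0, 0, 0, 1, 0, 0, 0, 0, 1, 0]}}

```text
clock: 4.2
position: [0.4419, -0.1426, 0.1085]
ee_rot: [-0.4, -2.009, 2.009]
force: [-0.2, 0.6, -2.6]
width: 0.479
```

```bash
python3 look.py 3
```

```text
t 4.2 pos [ 0.4419 -0.1426  0.1085] tooly [ 0.004 -0.001 -1.   ] jaw -112.32 F [-0.2  0.6 -2.6] w 0.4787752935052736 q [ 0.25  0.33 -0.07  2.09  0.03  0.72 -1.8 ]
```

Gripped: the width of 0.478 equals 44 mm. I lift, then move to a stand-off about 100 mm back along the pipe, turning +36°.

Emit:
{"method": "carry_out", "body": {"steps": [0, 0, 0, 0.4, 0.1, 0, 0.1, -0.1, 0.8, 0.25, 0, 0.35, -0.35, 0.92, 0.4, 0, 0.6, -0.6, 0.92, 0.56, 0, 0.8, -0.85, 0.92, 0.72, 0, 0.83, -0.88, 0.92, 0.8, 0, 0.83, -0.88, 0.92, 0.8, 0, 0.83, -0.88, 0.92, 0.8]}}

```text
clock: 5.0
position: [0.5228, -0.2296, 0.1971]
ee_rot: [-0.252, 2.099, -2.095]
force: [0.5, 0.8, -1.4]
width: 0.477
```

```bash
python3 look.py 4 wrist side top
```

```text
t 5.0 pos [ 0.5228 -0.2296  0.1971] tooly [-0.003  0.001 -1.   ] jaw -76.42 F [ 0.5  0.8 -1.4] w 0.47709840691419436 q [ 0.43  0.38 -0.15  1.73  0.06  1.03 -1.08]
```

View pics/wrist4.png

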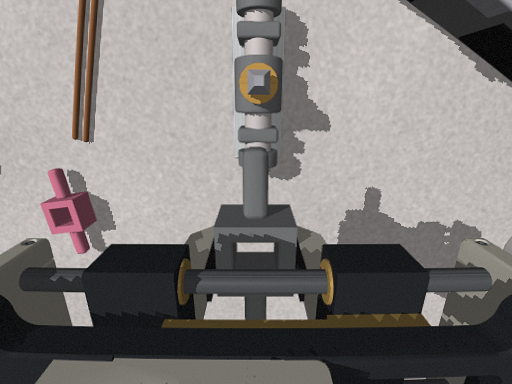

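The wrist view shows the spindle at (259,81), collar around it, pipe near vertical, and the gripped hub at about (255,225) with its wing along the pipe. I measure all of these in this one view.

```bash
cat > m2.py <<'E'
from h import *
import sys
k=sys.argv[1]; z=np.load(f"pics/wrist{k}.npz"); C=cam("wrist",z["p"],z["r"]); X=cloud(C,z["d"]); im=z["im"]
print("p",z["p"])
B=np.array([.622,-.207]); n=np.linalg.norm(X[...,:2]-B,axis=2)
u=np.array([np.cos(np.radians(13.6)),np.sin(np.radians(13.6))])
# collar by colour
hsv=cv2.cvtColor(im,cv2.COLOR_RGB2HSV); m=(cv2.inRange(hsv,(10,120,60),(30,255,255))>0)&(n<.04)
uv=np.argwhere(m)[:,::-1].astype(float); P=plane(C,uv,.075)[:,:2]*1000
print("collar",cv2.minEnclosingCircle(np.float32(P)),len(P), "depth z",np.nanmedian(X[m][:,2]))
h=cv2.convexHull(np.float32(P))[:,0]; print("collar hull centroid",h.mean(0), cv2.fitEllipse(h))
v=(n<.035)&(X[...,2]>.085); S=X[v]; print("spindle",len(S),cv2.minAreaRect(np.float32(S[:,:2]*1000)),S[:,2].max())
t=(n<.035)&(X[...,2]>.109); T=X[t]; print("tip",len(T),T.mean(0),cv2.minAreaRect(np.float32(T[:,:2]*1000)))
uvt=np.argwhere(t)[:,::-1]; print("tip ray",plane(C,uvt,.113).mean(0),uvt.mean(0))
# pipe direction
q=(n<.11)&(X[...,2]>.02)&(X[...,2]<.12); Q=X[q]; print("pipe",cv2.minAreaRect(np.float32(Q[:,:2]*1000)))
# held handle
p=z["p"]; zt=p[2]-.007+.034; d=X[...,:2]-p[:2]
hh=(np.abs(X[...,2]-zt)<.005)&(np.linalg.norm(d,axis=2)<.05); H=X[hh]; print("hubtop",len(H),H.mean(0),H[:,2].std(),cv2.minAreaRect(np.float32(H[:,:2]*1000)))
ww=(X[...,2]>zt-.03)&(X[...,2]<zt-.004)&(d@u>.026)&(d@u<.065)&(np.abs(d@np.array([-u[1],u[0]]))<.02); W=X[ww]
L=np.c_[W[:,:2]@u,W[:,:2]@np.array([-u[1],u[0]])]; a=np.polyfit(*L.T,1); print("wing",len(W),W.mean(0),13.6+np.degrees(np.arctan(a[0])),"max along",((W[:,:2]-p[:2])@u).max(),"z slope",np.polyfit(L[:,0],W[:,2],1)[0])
E
python3 m2.py 4
```

```text
p [ 0.52280132 -0.22956862  0.19706897]
collar ((621.9736328125, -207.02947998046875), 18.636552810668945) 620 depth z 0.07517214621795051
collar hull centroid [ 616.3512  -206.12456] ((622.0808715820312, -206.92977905273438), (36.45109558105469, 36.89326858520508), 116.6033935546875)
spindle 583 ((621.9573364257812, -207.323974609375), (20.463388442993164, 19.593223571777344), 13.299580574035645) 0.11497365383829339
tip 209 [ 0.62176673 -0.20739709  0.11212474] ((621.949462890625, -207.27659606933594), (11.884132385253906, 11.77431869506836), 13.538432121276855)
tip ray [ 0.62170437 -0.20740043  0.113     ] [259.15311005  80.5645933 ]
pipe ((615.48486328125, -208.670654296875), (175.18702697753906, 50.59703063964844), 13.40407943725586)
hubtop 3310 [ 0.53270719 -0.2255163   0.22400514] 0.0016065940436996195 ((522.386962890625, -227.9280242919922), (45.669715881347656, 77.87667846679688), 13.193230628967285)
wing 1678 [ 0.56587208 -0.21773593  0.21418095] 13.25566931196308 max along 0.06131567703345789 z slope -0.05376410777177305
```

```bash
cat > m3.py <<'E'
from h import *
import sys
k=sys.argv[1]; z=np.load(f"pics/wrist{k}.npz"); C=cam("wrist",z["p"],z["r"]); X=cloud(C,z["d"]); p=z["p"]
a=np.radians(13.4); u=np.array([np.cos(a),np.sin(a)]); v=np.array([-u[1],u[0]]); zt=p[2]+.027
d=X[...,:2]-p[:2]; A,L,Z=d@u*1e3,d@v*1e3,X[...,2]*1e3
t=(np.abs(Z-zt*1e3)<6)&(np.abs(L)<19)&(A<28)&(A>-12)
c=np.linalg.lstsq(np.c_[A[t],L[t],np.ones(t.sum())],Z[t],rcond=None)[0]; print("top plane slopes(along,lat),z",c)
for l in range(-15,19,3):
    s=t&(np.abs(L-l)<1); x=np.sort(A[s]); 
    if len(x)>3: g=np.argmax(np.diff(x)); print("lat",l,"front",x[-1].round(1),"n",len(x),"gap",x[g].round(1),x[g+1].round(1))
for q in range(-3,22,3):
    s=t&(np.abs(A-q)<1); x=np.sort(L[s])
    if len(x)>3: g=np.argmax(np.diff(x)); print("along",q,x[0].round(1),x[-1].round(1),"gap",x[g].round(1),x[g+1].round(1))
w=(A>28)&(A<60)&(np.abs(L)<20)&(np.abs(Z-zt*1e3+17)<14)
for q in range(30,62,6):
    s=w&(np.abs(A-q)<2); x=L[s]; print("wing",q,x.min().round(1),x.max().round(1),((x.min()+x.max())/2).round(1),"top z",np.percentile(Z[s],95).round(1)-zt*1e3+34)
E
python3 m3.py 4
```

```text
top plane slopes(along,lat),z [-5.11036118e-02 -1.07915032e-03  2.24434808e+02]
lat -15 front 22.7 n 173 gap 13.7 14.4
lat -12 front 22.6 n 192 gap -7.0 -3.4
lat -9 front 22.8 n 72 gap 17.9 18.9
lat -6 front 22.6 n 78 gap 18.5 19.0
lat -3 front 22.7 n 77 gap 19.8 20.3
lat 0 front 22.4 n 67 gap 18.5 19.0
lat 3 front 22.4 n 78 gap 16.3 16.8
lat 6 front 22.5 n 75 gap 14.3 14.8
lat 9 front 22.7 n 72 gap 15.0 15.5
lat 12 front 22.6 n 77 gap 17.3 17.8
lat 15 front 22.9 n 182 gap 6.5 7.2
lat 18 front 22.5 n 167 gap 3.5 4.3
along -3 -19.0 18.8 gap -11.2 13.9
along 0 -18.8 18.7 gap -11.2 13.8
along 3 -18.7 18.7 gap -11.1 13.9
along 6 -18.6 18.9 gap -11.1 14.0
along 9 -18.9 19.0 gap -11.0 13.9
along 12 -18.9 18.8 gap -11.2 10.8
along 15 -18.7 18.7 gap 16.0 16.6
along 18 -19.0 18.6 gap -8.4 -7.8
along 21 -18.9 19.0 gap 1.1 1.7
wing 30 -5.0 8.4 1.7 top z 25.931031950611384
wing 36 -5.5 8.4 1.4 top z 26.03103195061138
wing 42 -5.4 8.3 1.4 top z 25.731031950611396
wing 48 -5.3 8.2 1.5 top z 25.83103195061139
wing 54 -5.1 8.2 1.5 top z 26.03103195061138
wing 60 -4.8 8.1 1.6 top z 25.231031950611396
```

The wrist camera shows the hub offset from the TCP by +0.6 mm along and +1.4 mm across the pipe. Correcting for that puts the TCP target at about (0.6217, -0.2087).

Emit:
{"method": "carry_out", "body": {"steps": [0, 0.4, 0.08, 0, 0, 0, 0.8, 0.17, 0, 0, 0, 0.99, 0.21, 0, 0, 0, 0.99, 0.21, -0.3, 0, 0, 0.99, 0.21, -0.6, 0, 0, 0.99, 0.21, -0.6, 0, 0, 0.99, 0.21, -0.6, 0, 0, 0.99, 0.21, -0.6, 0]}}

```text
clock: 5.95
position: [0.6237, -0.2095, 0.1407]
ee_rot: [-0.248, 2.093, -2.095]
force: [0.7, -0.7, -1.2]
width: 0.477
```

```bash
python3 look.py 5 wrist side top
python3 - <<'E'
import cv2,numpy as np
a=cv2.imread("pics/side5.png")[190:310,230:390]; b=cv2.imread("pics/top5.png")[80:200,330:490]; c=cv2.imread("pics/wrist5.png")[150:300,180:340]
f=lambda i:cv2.convertScaleAbs(cv2.resize(i,(400,300),interpolation=cv2.INTER_CUBIC),alpha=1.6)
cv2.imwrite("pics/c5.png",np.vstack([np.hstack([f(a),f(b)]),np.hstack([f(c),f(c)*0])]))
E
```

```text
t 5.95 pos [ 0.6237 -0.2095  0.1407] tooly [ 0.003 -0.001 -1.   ] jaw -76.33 F [ 0.7 -0.7 -1.2] w 0.4774611511453348 q [ 0.34  0.57 -0.14  1.58  0.09  1.   -1.17]
```

View pics/c5.png

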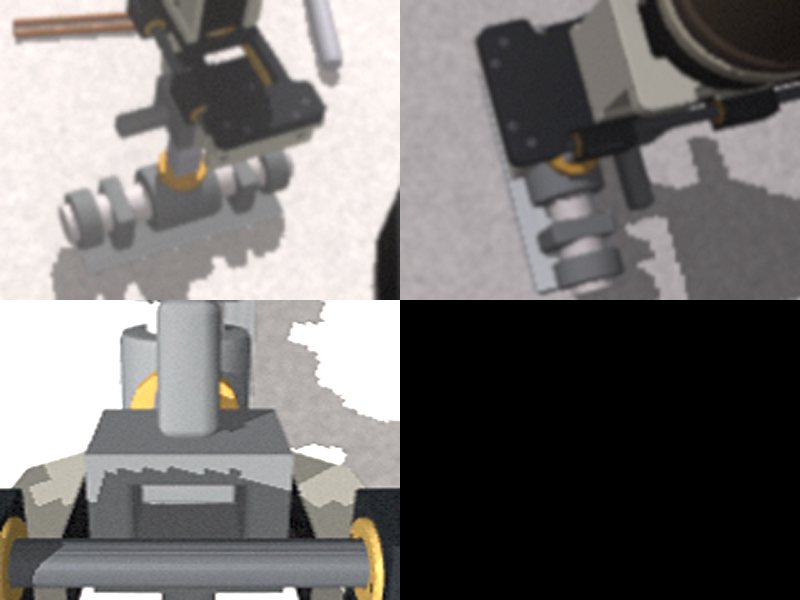

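The side crop shows the hub over the spindle and the wings along the pipe. The wrist crop shows the collar about 1 mm left of the wing, which agrees with the measured TCP being 2 mm off target. I correct that and lower a little.

Emit:
{"method": "carry_out", "body": {"steps": [0, -0.02, 0.01, 0, 0, 0, -0.02, 0.01, 0, 0, 0, -0.02, 0.01, -0.1, 0, 0, -0.02, 0.01, -0.2, 0, 0, -0.02, 0.01, -0.2, 0, 0, -0.02, 0.01, -0.2, 0]}}

```text
clock: 6.7
position: [0.6204, -0.2083, 0.1179]
ee_rot: [-0.253, 2.096, -2.095]
force: [-0.5, -0.2, -1.6]
width: 0.479
```

```bash
python3 look.py 6 wrist
python3 - <<'E'
from h import *
z=np.load("pics/wrist6.npz"); C=cam("wrist",z["p"],z["r"]); p=z["p"]
hsv=cv2.cvtColor(z["im"],cv2.COLOR_RGB2HSV); m=cv2.inRange(hsv,(10,120,60),(30,255,255)); m[215:]=0
a=np.radians(13.4); u=np.array([np.cos(a),np.sin(a)]); v=np.array([-u[1],u[0]])
uv=np.argwhere(m>0)[:,::-1].astype(float)
P=(plane(C,uv,.075)[:,:2]-p[:2])*1e3; print("collar along",(P@u).max(),"lat",(P@v).min(),(P@v).max())
from collections import Counter
E
python3 m3.py 6 | grep -E "wing|lat (0|3)|along 3|along 0"; cat pics/none 2>/dev/null
```

```text
t 6.7 pos [ 0.6204 -0.2083  0.1179] tooly [-0.001  0.    -1.   ] jaw -76.31 F [-0.5 -0.2 -1.6] w 0.4790986282750348 q [ 0.34  0.59 -0.14  1.61  0.1   0.96 -1.17]
collar along 138.85748235369687 lat -16.289514317487352 172.72978902042016
lat 0 front 22.7 n 77 gap 18.9 19.5
lat 3 front 22.7 n 79 gap 14.5 15.0
along 0 -18.8 18.8 gap -11.0 13.9
along 3 -18.7 18.7 gap -11.0 13.9
wing 30 -4.9 8.5 1.8 top z 25.9596673796145
wing 36 -5.5 8.5 1.5 top z 25.859667379614507
wing 42 -5.3 8.4 1.6 top z 25.9596673796145
wing 48 -5.2 8.4 1.6 top z 25.9596673796145
wing 54 -5.1 8.3 1.6 top z 25.9596673796145
wing 60 -4.8 8.2 1.7 top z 25.259667379614484
```

Emit:
{"method": "carry_out", "body": {"steps": [0, 0.01, 0, -0.05, 0, 0, 0.01, 0, -0.1, 0, 0, 0.01, 0, -0.15, 0, 0, 0.01, 0, -0.2, 0, 0, 0.01, 0, -0.2, 0, 0, 0.01, 0, -0.2, 0]}}

```text
clock: 7.35
position: [0.6217, -0.2084, 0.0986]
ee_rot: [-0.252, 2.095, -2.095]
force: [0.1, -0.7, -0.3]
width: 0.481
```

```bash
python3 look.py 7
```

```text
t 7.35 pos [ 0.6217 -0.2084  0.0986] tooly [-0.  0. -1.] jaw -76.32 F [ 0.1 -0.7 -0.3] w 0.4809298205688116 q [ 0.33  0.61 -0.14  1.62  0.1   0.92 -1.18]
```

On target with no contact force; the underside is at about 0.092, past the taper. I continue down.

Emit:
{"method": "carry_out", "body": {"steps": [0, 0, 0, -0.04, 0, 0, 0, 0, -0.08, 0, 0, 0, 0, -0.12, 0, 0, 0, 0, -0.14, 0, 0, 0, 0, -0.14, 0]}}

```text
clock: 7.85
position: [0.6215, -0.2083, 0.0842]
ee_rot: [-0.252, 2.095, -2.095]
force: [0.5, -1.1, -1.9]
width: 0.478
```

Emit:
{"method": "carry_out", "body": {"steps": [0, 0, 0, -0.01, 0, 0, 0, 0, -0.02, 0, 0, 0, 0, -0.03, 0, 0, 0, 0, -0.03, 0, 0, 0, 0, -0.03, 0]}}

```text
clock: 8.35
position: [0.6219, -0.2084, 0.0819]
ee_rot: [-0.251, 2.094, -2.095]
force: [-0.8, 0.1, 0.4]
width: 0.479
```

```bash
python3 look.py 8 wrist; python3 m3.py 8 | grep -E "plane|wing"
```

```text
t 8.35 pos [ 0.6219 -0.2084  0.0819] tooly [ 0. -0. -1.] jaw -76.32 F [-0.8  0.1  0.4] w 0.4787923426592722 q [ 0.33  0.63 -0.14  1.63  0.11  0.89 -1.18]
top plane slopes(along,lat),z [-4.54136848e-02 -5.79764920e-03  1.09006671e+02]
wing 30 -4.9 8.6 1.8 top z 25.90850967276883
wing 36 -5.4 8.5 1.5 top z 26.008509672768838
wing 42 -5.3 8.4 1.6 top z 26.108509672768832
wing 48 -5.2 8.4 1.6 top z 26.108509672768832
wing 54 -5.1 8.3 1.6 top z 26.008509672768838
wing 60 -4.7 7.8 1.5 top z 25.308509672768835
```

Emit:
{"method": "carry_out", "body": {"steps": [0, 0, 0, -0.01, 0, 0, 0, 0, -0.02, 0, 0, 0, 0, -0.02, 0, 0, 0, 0, -0.02, 0]}}

```text
clock: 8.8
position: [0.6219, -0.2084, 0.0818]
ee_rot: [-0.25, 2.094, -2.095]
force: [-7.2, 2.3, 17.6]
width: 0.479
```

Contact at 17.6 N with no further travel, so the handle is on the collar. I relieve the load, open, and retreat straight up.

Emit:
{"method": "carry_out", "body": {"steps": [0, 0, 0, 0.02, 0, 1, 0, 0, 0.02, 0, 1, 0, 0, 0.02, 0, 1, 0, 0, 0.02, 0, 1, 0, 0, 0.02, 0, 1, 0, 0, 0.02, 0, 1, 0, 0, 0.02, 0, 1, 0, 0, 0.02, 0]}}

```text
clock: 9.6
position: [0.6218, -0.2084, 0.0817]
ee_rot: [-0.251, 2.095, -2.095]
force: [-0.0, -0.3, 0.4]
width: 0.991
```

Emit:
{"method": "carry_out", "body": {"steps": [1, 0, 0, 0.2, 0, 1, 0, 0, 0.5, 0, 1, 0, 0, 1, 0, 1, 0, 0, 1, 0]}}

```text
clock: 10.0
position: [0.6256, -0.2092, 0.1889]
ee_rot: [-0.24, 2.086, -2.094]
force: [1.0, -0.1, 0.5]
width: 1.003
```

Emit:
{"method": "carry_out", "body": {"steps": [1, -0.4, -0.1, 0.1, 0, 1, -0.8, -0.2, 0.2, 0, 1, -1, -0.24, 0.3, 0, 1, -1, -0.24, 0.3, 0, 1, -1, -0.24, 0.3, 0]}}

```text
clock: 10.5
position: [0.5221, -0.2325, 0.2122]
ee_rot: [-0.249, 2.094, -2.095]
force: [0.3, 0.0, -0.8]
width: 0.998
```

```bash
python3 look.py 9 wrist side top
python3 - <<'E'
from h import *
z=np.load("pics/wrist9.npz"); C=cam("wrist",z["p"],z["r"]); X=cloud(C,z["d"])
n=X[...,:2]-np.array([.6219,-.2072]); r=np.linalg.norm(n,axis=2); Z=X[...,2]
t=(r<.035)&(np.abs(Z-.109)<.005); T=X[t]; c=np.linalg.lstsq(np.c_[n[t],np.ones(len(T))],T[:,2],rcond=None)[0]
ring=t&(r>.0145); print("hub top z",np.median(Z[ring]),"plane",c,cv2.minAreaRect(np.float32(T[:,:2]*1000)))
w=(r>.03)&(r<.07)&(Z>.086)&(Z<.105); W=X[w]; print("wings",len(W),cv2.minAreaRect(np.float32(W[:,:2]*1000)))
q=(r<.11)&(Z>.02)&(Z<.074); print("pipe",cv2.minAreaRect(np.float32(X[q][:,:2]*1000)))
a=cv2.imread("pics/side9.png")[200:320,230:390]; b=cv2.imread("pics/top9.png")[80:200,330:490]; c=cv2.imread("pics/wrist9.png")[0:192,130:386]
f=lambda i:cv2.convertScaleAbs(cv2.resize(i,(400,300),interpolation=cv2.INTER_CUBIC),alpha=1.6)
cv2.imwrite("pics/c9.png",np.vstack([np.hstack([f(a),f(b)]),np.hstack([f(c),cv2.resize(cv2.imread("pics/top9.png"),(400,300))])]))
E
```

```text
t 10.5 pos [ 0.5221 -0.2325  0.2122] tooly [ 0.001 -0.    -1.   ] jaw -76.35 F [ 0.3  0.  -0.8] w 0.9975534903057536 q [ 0.44  0.37 -0.15  1.72  0.06  1.06 -1.07]
hub top z 0.10909811730743746 plane [-0.00486724 -0.00190206  0.10910995] ((621.2607421875, -207.0715789794922), (43.79021453857422, 43.525489807128906), 13.635811805725098)
wings 1007 ((621.385498046875, -207.323974609375), (121.27881622314453, 13.557682037353516), 13.560673713684082)
pipe ((617.0225219726562, -208.288818359375), (179.69215393066406, 49.71011734008789), 14.353156089782715)
```

View pics/c9.png

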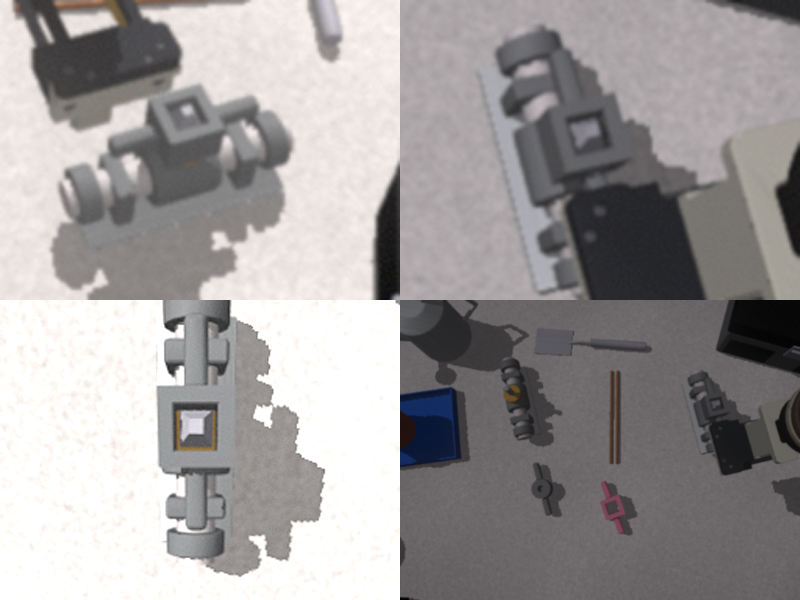

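The handle is seated with its top at 0.1091 m (0.109 expected), level, wings at 13.56° along the pipe, and the spindle tip in the middle of the hole. The round handle hasn't moved.

```bash
python3 -c "
from cell import arm
print(arm.sign_off())"
```

```text
the job is handed in; nothing more can be done
None
```

The square-hub handle is on the square spindle, fully home on the brass collar, with its wings in line with the pipe. I gripped it by its wingless sides, pushed it down until it met the collar at about 18 N, then released it and backed the arm clear. The job was handed in at about 10.7 s.

**Last checks:**
- **Seating:** the hub top is at 109.1 mm (109 expected) and within about 0.3° of level.
- **Wings:** they lie at 13.6°. The pipe measured 13.4° before fitting and 14.4° in the last view, where the handle hides part of it. I trust the first figure.
- **Centring:** the hub is within about 1 mm of the spindle axis.
- **Surroundings:** the gripper is touching nothing, and in the last view the round handle and the other things showed no sign of having moved.

**One disagreement:** the wrist camera showed the gripped hub about 1.5 mm off the gripper's centre. I took this as calibration error and allowed for it, and the handle went on without side contact.

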